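# Zero the press gauge's peak pointer and start a new reading

### The job

Get the press load gauge ready for its next reading: turn the black wing knob on the dial counter-clockwise until its red pointer is back at the zero mark, beside the small black stop pin. Only then press the green start button fully down, hold it down for about a second, and let it spring right back up. Leave the red stop button unpressed and the loose things on the table where they are.

Things in the scene. Friction and masses are not known exactly. Their poses are not given: they have to be found in the camera images.
- gauge: press load gauge, fixed to the table: blue box 150 x 150 x 50 mm high with a white dial 136 mm across on its top. Origin: centre of its underside, z up. The zero mark, the thickest of the scale marks, lies in its +x direction from the dial's centre, just beside a black stop pin (8 mm thick, standing 7 mm above the box, 55 mm from the centre).
- peak_knob (a joint): angle of the reset knob and pointer in rad: 0 = pointer at the zero stop (along the gauge's +x), growing as it turns clockwise seen from above, up to 2.4. It stays where it is left and turns with a light friction of 0.04 N m. Starts between 0.6 and 1.3, so it has to be turned back counter-clockwise by that angle.
- knob_grip (a point): grip point of the black reset knob: on its vertical axis, 80 mm above the table. The knob is a disc 44 mm across with an upright wing bar on it, 44 mm long along this point's x, 14 mm thick along its y, its top 12 mm above this point; the dial is 28 mm below it. This point turns with the knob; the red pointer points to its +x.
- start_box: start button station, fixed to the table: grey box 80 x 80 x 50 mm high with a yellow disc and the green button on its top. Origin: centre of its underside, z up.
- start (a joint): travel of the green start button in m: 0 = up, 0.008 = fully down. The spring needs 1.5 N to begin and 5 N to be fully down.
- start_top (a point): centre of the top face of the green start button (40 mm across), 74 mm above the table when up; moves down with it. Its black housing is 56 mm across and its rim is 12 mm below the top of the button when up.
- stop_box: stop button station, like the start station but with a red button; it may stand on either side. Origin: centre of its underside.
- stop (a joint): travel of the red stop button in m: 0 = up, 0.008 = fully down. Not to be pressed.
- bullseye: loose pale green clear glass bullseye disc, 120 mm across, 34 mm thick, lying flat. Origin: centre of its underside.
- oiler_lid: loose tin lid shaped like an oiler, 68 mm across, 76 mm high with a thin spout. Origin: centre of its underside.
- vial: loose amber vial with a cork, 28 mm across, 76 mm high, standing. Origin: centre of its underside.
- punch: loose brass drift punch, 150 mm long, 14 mm thick, lying. Origin: on the table under its middle; its x axis runs along it.
- driver: loose screwdriver lying on the table, its x axis along it.
- collar: loose bronze collar, 60 mm across, 14 mm high, lying flat. Origin: centre of its underside.

How it is judged:
By the outcome, as a careful person would: the job done as asked, in the order asked, and still so for the second after the job is handed in, with the robot touching nothing.
It also fails if it takes over 43 s, if anything falls off the work surface, if the arm or the gripper's body presses on something with over 40 N, if the wrist force passes 120 N, or if a joint passes its speed limit or range.

### The arm

A 6-joint arm with a two-finger parallel gripper is mounted at the origin on the work surface. World frame = base frame: x ahead of the robot, y to its left, z up, the work surface at z = 0. Lengths are in m, angles in rad, forces in N, time in s.
With the tool pointing down it reaches from about 0.35 to 0.975 m from the base axis. Payload 4.9 kg.
Tool frame: the origin (TCP) lies between the finger pads; the fingertips stand 14 mm ahead of it and the grasp point (between the pads) lies 5 mm behind it (manip.tcp_to_tips is the distance from the TCP to the fingertips, in m); z points along the fingers, y is the line along which they close (so a half turn about z gives the same grasp; the last joint's range is limited). The gripper opens to 85 mm and grips with 20 to 120 N. Pads are 22 mm wide; open, the fingers measure 114 mm over their backs; the gripper's body (76 mm by 85 mm) begins 54 mm behind the grasp point. The pads swing forward as they close: fully open they stand 13 mm farther back than shut.
Start: joints at [-1.259, 0.053, 1.613, -0, 1.476, -0.119], TCP at [0.261, -0.568, 0.245] pointing down, gripper open.
Joint ranges: [-3.01, 3.01], [-1.01, 2.22], [0.06, 2.58], [-1.02, 4.17], [0.09, 2.62], [-3.14, 3.14]. Speed limits (rad/s): [2.57, 2.57, 3.14, 3.14, 3.14, 3.14].

### API

Orientations are given as a unit quaternion [w, x, y, z].
In Python, from plant import manip gives the robot as it stands.
- The arm moves only by the tool servo_tool, never from a script. Its argument "moves" is a list that holds one entry, the list of rows, each a list of 7 numbers: the shift along the tool's x, y, z in mm, then the turn, a rotation vector about the tool's x, y, z in degrees, then the finger opening in mm, from 0 to 85.4. In form: [[[x, y, z, ax, ay, az, fingers], ...]]. A call has 1 to 12 rows; each row shifts and turns the commanded pose from where the row before left it, along the tool's axes as they then stand; what a row does not reach is not made up. A row lasts 1/8 s, in which the tool goes at most 62.5 mm and 10.7 degrees, less where a joint would pass 70% of its speed; a pose out of reach is approached as far as the arm can. A call with a gripper value outside its range is refused whole. The fingers move at their own pace and stop on an object; the grip force is fixed at half the most. Time passes only in rows, so rows that do not move let the fingers close. It gives the time, the measured TCP pose, the force, the opening and the grip force at its end, in the units of the state.
- manip.state(): the state, without advancing time (a new reading comes with each control period).
- manip.grab_frame(name): name is "side" or "top"; returns a dict with "image" (480x640x3 uint8, blue, green, red), "mtx" (3x3 intrinsics, pixels), "eye" and "rotation" of the camera in the world. Camera axes: x right, y down, z forward; pixel columns grow to the right and rows downward; lengths in m; the calibration is good to about 2 mm. A picture is of the moment at which its call begins. There is no depth.
- manip.job_done(): hands the job in; it is judged then, once.
The state is a dict: "time": time; "joint_pos": joint angles; "joint_vel": joint speeds; "joint_efforts": joint torques, N m; "tool_pos": TCP position; "tool_rot": TCP orientation; "contact_force": force on the tool from outside, world axes, zero at the start; "ft_torque": the same for the moment, N m; "gripper_width": opening from 0.0 (shut) to 1.0 (fully open); "grasp_force": force on a finger pad.
Only numpy, scipy, OpenCV 4.12 (cv2) and the standard library are available. Lean on these libraries where they do the work, as an engineer would, in place of code of your own. Each camera call takes 0.05 s, during which the arm holds its last target. There are 200 camera calls.

## Working session

There is one attempt and no reset: what is moved stays moved. The work goes in short steps, Python scripts to look and compute and a tool call to move; the robot and the scene stay as the last step left them, time stands still between calls to the robot, and variables do not carry over. Pictures are saved under pics/ and viewed, at most 10 in all, crops included, and the job is handed in when it is done.

Besides the shell and the picture viewer there is one more tool, called after "Call:" as name(argument=value, ...) on one line, values as JSON. servo_tool: Moves the arm, as the interface text tells. Its arguments: {"type":"object","properties":{"moves":{"type":"array"}},"required":["moves"]}

```bash
mkdir -p pics; cat > h.py <<'E'
import numpy as np, cv2
from plant import manip
def grab(n,f):
    d=manip.grab_frame(n); cv2.imwrite('pics/'+f,d['image']); return d
def toworld(d,uv,z):
    K=np.array(d['mtx']);R=np.array(d['rotation']).reshape(3,3);e=np.array(d['eye'])
    r=R@np.linalg.inv(K)@np.array([uv[0],uv[1],1.]); return e+r*(z-e[2])/r[2]
def topix(d,p):
    K=np.array(d['mtx']);R=np.array(d['rotation']).reshape(3,3);e=np.array(d['eye'])
    c=K@(R.T@(np.array(p)-e)); return c[:2]/c[2]
E
python3 - <<'E'
from h import *
for n in('top','side'):
    d=grab(n,n+'1.png'); print(n,d['eye'],np.round(d['rotation'],3).tolist(),np.round(d['mtx'],1).tolist())
print(manip.state())
E
```

```text
top [ 0.45895829 -0.00454629  1.08919065] [-0.042, 0.706, -0.706, 0.039] [[433.1, 0.0, 319.6], [0.0, 433.1, 246.2], [0.0, 0.0, 1.0]]
side [0.24722147 0.64128374 0.77539053] [0.081, -0.211, 0.897, -0.381] [[494.4, 0.0, 318.4], [0.0, 494.4, 235.9], [0.0, 0.0, 1.0]]
{'time': 0.1, 'joint_pos': array([-1.25893926e+00,  5.33077660e-02,  1.61420275e+00, -1.79553987e-05,
        1.47601172e+00, -1.19016413e-01]), 'joint_vel': array([-0.0003561 , -0.00269647, -0.00349171, -0.00076106,  0.00131911,
        0.00027781]), 'joint_efforts': array([ 6.11625292e-04, -3.94907463e+01, -3.71363032e+01, -1.05640179e-04,
        3.93429204e-03,  6.22088301e-07]), 'tool_pos': array([ 0.26085394, -0.56734477,  0.24414794]), 'tool_rot': array([-9.59448861e-04,  9.76882485e-01,  2.13774832e-01, -1.01776409e-04]), 'contact_force': array([-0.55060347,  0.44317657,  0.03446198]), 'ft_torque': array([-0.01582529, -0.0436914 ,  0.01819395]), 'grasp_force': 0.0, 'gripper_width': 1.000421521489771}
```

View pics/top1.png

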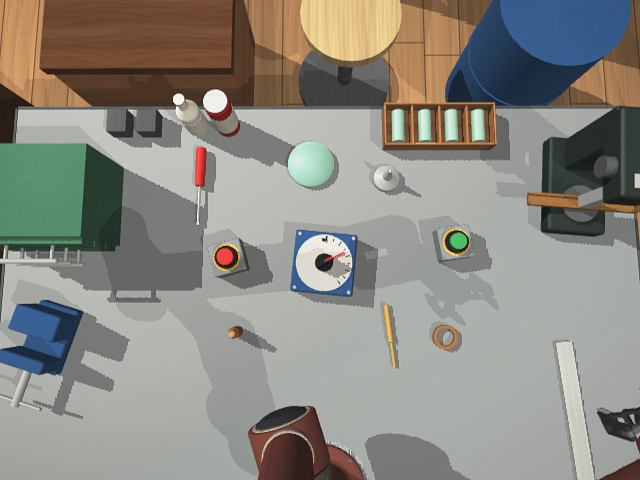

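View pics/side1.png

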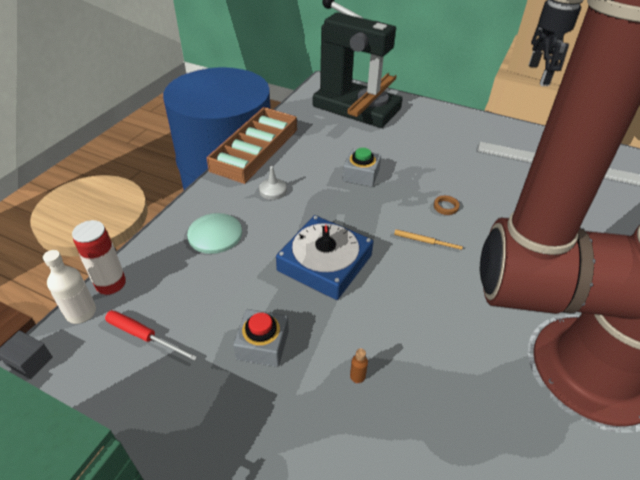

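The top view shows the gauge at about (324,263), its red pointer toward (345,252), the green button at (456,240) and the red button at (226,257). The table between the arm and the gauge is clear. I'll zoom in on the gauge next.

```bash
python3 - <<'E'
from h import *
d=grab('top','t2.png'); im=d['image']
c=cv2.resize(im[225:302,286:364],None,fx=7.5,fy=7.5,interpolation=cv2.INTER_CUBIC)
cv2.imwrite('pics/c2.png',c)
hsv=cv2.cvtColor(im,cv2.COLOR_BGR2HSV)
def cen(m,box,z,n):
    x0,y0,x1,y1=box; mm=np.zeros(m.shape,np.uint8); mm[y0:y1,x0:x1]=m[y0:y1,x0:x1]
    k,l,s,ce=cv2.connectedComponentsWithStats(mm); i=1+np.argmax(s[1:,4]); print(n,ce[i],s[i],toworld(d,ce[i],z)); return l==i
cen(((hsv[...,0]>45)&(hsv[...,0]<80)&(hsv[...,1]>120)).astype(np.uint8),(430,215,480,270),.074,'green')
b=((hsv[...,0]>100)&(hsv[...,0]<130)&(hsv[...,1]>120)).astype(np.uint8)
b2=np.zeros_like(b);b2[225:302,286:364]=b[225:302,286:364]
pts=cv2.findNonZero(b2); r=cv2.minAreaRect(pts); print('blue',r,[toworld(d,p,.05) for p in cv2.boxPoints(r)],toworld(d,r[0],.05))
red=(((hsv[...,0]<8)|(hsv[...,0]>172))&(hsv[...,1]>120)).astype(np.uint8)
m=cen(red,(295,232,355,295),.055,'pointer')
ys,xs=np.nonzero(m); print(list(zip(xs,ys)))
m=cen((im.max(2)<50).astype(np.uint8),(305,245,345,280),.08,'knob')
E
```

```text
Traceback (most recent call last):
  File "h.py", line 6, in toworld
    K=np.array(d['mtx']);R=np.array(d['rotation']).reshape(3,3);e=np.array(d['eye'])
                           ~~~~~~~~~~~~~~~~~~~~~~~~~~~~~~~^^^^^
ValueError: cannot reshape array of size 4 into shape (3,3)
```

View pics/c2.png

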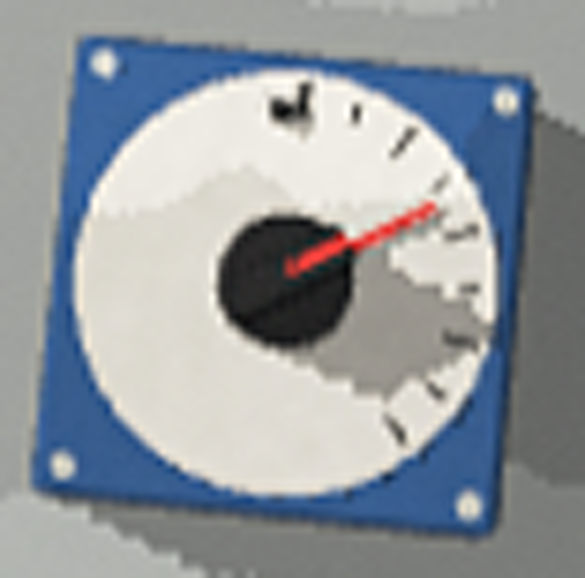

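The crop shows the zero mark and stop pin at about (295,105), the knob at (287,280), and the pointer tip at (435,207). The pointer is roughly 60° clockwise of zero. The rotation is a quaternion, so I'll fix the helper.

```bash
python3 - <<'E'
s=open('h.py').read().replace("np.array(d['rotation']).reshape(3,3)","Rot.from_quat(np.array(d['rotation']),scalar_first=True).as_matrix()")
s="from scipy.spatial.transform import Rotation as Rot\n"+s
open('h.py','w').write(s)
E
cat > m.py <<'E'
from h import *
def cen(d,m,box,z,n):
    x0,y0,x1,y1=box; mm=np.zeros(m.shape,np.uint8); mm[y0:y1,x0:x1]=m[y0:y1,x0:x1]
    k,l,s,ce=cv2.connectedComponentsWithStats(mm); i=1+np.argmax(s[1:,4]); w=toworld(d,ce[i],z); print(n,ce[i].round(1),s[i],w.round(4)); return l==i
def measure(d):
    im=d['image']; hsv=cv2.cvtColor(im,cv2.COLOR_BGR2HSV); H,S=hsv[...,0],hsv[...,1]
    red=((H<8)|(H>172))&(S>120)
    cen(d,((H>45)&(H<80)&(S>120)),(430,215,480,270),.074,'green')
    b=np.zeros(H.shape,np.uint8); b[225:302,286:364]=((H>100)&(H<130)&(S>120))[225:302,286:364]
    hull=cv2.convexHull(cv2.findNonZero(b)); q=cv2.approxPolyDP(hull,6,True)[:,0]
    W=np.array([toworld(d,p,.05) for p in q]); print('corners',W.round(4).tolist())
    r=cv2.minAreaRect(hull)
    print('rect',r); B=[toworld(d,p,.05) for p in cv2.boxPoints(r)]; print('centre',np.mean(B,0).round(4),'edges deg',[round(float(np.degrees(np.arctan2(*(B[(i+1)%4]-B[i])[[1,0]]))),1) for i in range(4)])
    w=((S<40)&(im.min(2)>120)).astype(np.uint8); w2=np.zeros_like(w); w2[225:302,286:364]=w[225:302,286:364]
    m=cen(d,red,(300,232,355,275),.055,'pointer')
    p=cv2.findNonZero(m.astype(np.uint8))[:,0].astype(float)
    P=np.array([toworld(d,x,.06) for x in p])[:,:2]; u=np.linalg.svd(P-P.mean(0))[2][0]
    print('pointer line deg',np.degrees(np.arctan2(u[1],u[0])),'mean',P.mean(0).round(4))
    cen(d,(im.max(2)<60),(305,245,345,280),.066,'knob')
E
python3 - <<'E'
from m import *
d=manip.grab_frame('top'); measure(d)
for n,u in [('zero/pin',(295,105)),('pin?',(280,105)),('tip',(435,207)),('kn',(287,280))]:
    print(n,toworld(d,(286+u[0]/7.5,225+u[1]/7.5),.055))
s=manip.state(); print(Rot.from_quat(s['tool_rot'],scalar_first=True).as_matrix().round(3))
E
```

```text
green [457.9 240.5] [449 232  18  18 247] [ 0.5888 -0.3265  0.074 ]
corners [[0.6029, -0.0882, 0.05], [0.461, -0.075, 0.05], [0.4752, 0.0681, 0.05], [0.6177, 0.0547, 0.05]]
rect ((323.5884094238281, 262.593994140625), (61.48855209350586, 60.930233001708984), 5.572197437286377)
centre [ 0.539  -0.0097  0.05  ] edges deg [-5.1, -95.6, 173.9, 84.5]
pointer [332.1 256.9] [324 252  20  10  45] [ 0.5518 -0.0301  0.055 ]
pointer line deg 111.71653189713042 mean [ 0.5513 -0.03  ]
knob [323.6 262.3] [316 254  17  17 217] [ 0.5379 -0.0096  0.066 ]
zero/pin [ 0.5949729  -0.01394316  0.055     ]
pin? [ 0.59497327 -0.00912749  0.055     ]
tip [ 0.56206937 -0.05868465  0.055     ]
kn [ 0.53866073 -0.01133253  0.055     ]
[[ 0.909  0.418 -0.   ]
 [ 0.418 -0.909  0.001]
 [ 0.    -0.001 -1.   ]]
```

Call:
servo_tool(moves=[[[40,-32.5,0,0,0,0,85],[40,-32.5,0,0,0,0,85],[40,-32.5,0,0,0,0,85],[40,-32.5,0,0,0,0,85],[40,-32.5,0,0,0,0,85],[40,-32.5,0,0,0,0,85],[40,-32.5,0,0,0,0,85],[40,-32.5,0,0,0,0,85],[40,-32.5,0,0,0,0,85],[40,-32.5,0,0,0,0,85],[40,-32.5,0,0,0,0,85],[40,-32.5,0,0,0,0,85]]])

```text
time: 1.7
tool_pos: [0.5347, -0.0114, 0.2453]
tool_rot: [0.0, 0.977, 0.214, 0.0]
contact_force: [0.8, -0.4, 0.4]
gripper_width: 1.0
grasp_force: 0.0
```

Call:
servo_tool(moves=[[[0,0,-5,0,0,-10,60],[0,0,0,0,0,-10,60],[0,0,0,0,0,-10,60],[0,0,0,0,0,-10,60],[0,0,0,0,0,-10,60],[0,0,0,0,0,-10,60],[0,0,0,0,0,-10,60],[0,0,0,0,0,-10,60],[0,0,0,0,0,-10,60],[0,0,0,0,0,0,60],[0,0,0,0,0,0,60]]])

```text
time: 3.08
tool_pos: [0.5342, -0.013, 0.2502]
tool_rot: [-0.0, 0.541, 0.841, -0.0]
contact_force: [-0.5, -0.8, -0.1]
gripper_width: 0.705
grasp_force: 0.0
```

```bash
cat > go.py <<'E'
from h import *
def rel(target,yaw=None):
    s=manip.state(); R=Rot.from_quat(s['tool_rot'],scalar_first=True).as_matrix()
    print('t',round(s['time'],2),'pos',s['tool_pos'].round(4),'yaw',np.degrees(np.arctan2(R[1,0],R[0,0])).round(2),'z',R[:,2].round(4),'F',s['contact_force'].round(2),'T',s['ft_torque'].round(3),'w',s['gripper_width'],s['grasp_force'])
    print('shift mm',(R.T@(np.array(target)-s['tool_pos'])*1000).round(1))
    return R
E
python3 -c "
from go import *
rel((.5385,-.0097,.078))
d=grab('side','s3.png'); cv2.imwrite('pics/s3c.png',cv2.resize(d['image'][90:330,230:470],None,fx=2.4,fy=2.4))"
```

```text
t 3.08 pos [ 0.5342 -0.013   0.2502] yaw 114.54 z [-2.e-04  1.e-04 -1.e+00] F [-0.48 -0.82 -0.08] T [-0.019  0.028 -0.003] w 0.7050023658987813 0.0
shift mm [  1.2   5.3 172.2]
```

View pics/s3c.png

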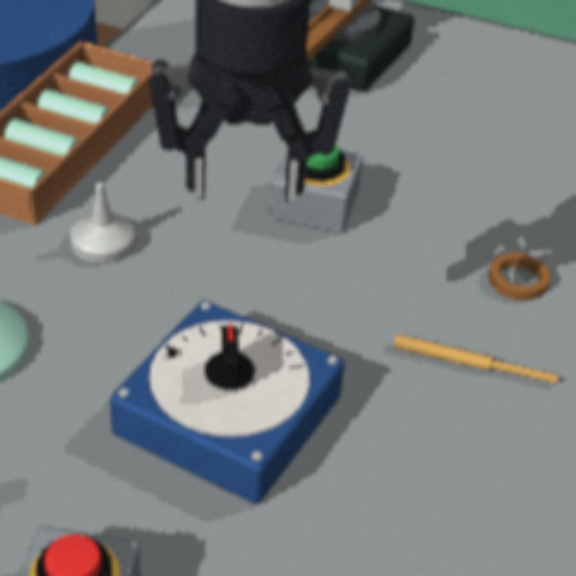

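The gripper stands open above the knob. The wing bar is lined up across the closing line, and the area around it is clear. Next I'll descend.

Call:
servo_tool(moves=[[[1.2,5.3,25,0,0,0,40],[0,0,40,0,0,0,40],[0,0,40,0,0,0,40],[0,0,40,0,0,0,40],[0,0,10,0,0,0,40],[0,0,0,0,0,0,40]]])

```text
time: 3.88
tool_pos: [0.5386, -0.0098, 0.0954]
tool_rot: [-0.0, 0.54, 0.842, -0.0]
contact_force: [1.1, -0.5, -0.0]
gripper_width: 0.473
grasp_force: 0.0
```

Call:
servo_tool(moves=[[[0,0,5,0,0,0,40],[0,0,5,0,0,0,40],[0,0,5,0,0,0,40],[0,0,0,0,0,0,40]]])

```text
time: 4.38
tool_pos: [0.5383, -0.0097, 0.0799]
tool_rot: [-0.0, 0.54, 0.842, -0.0]
contact_force: [0.6, -0.7, -0.4]
gripper_width: 0.469
grasp_force: 0.0
```

```bash
python3 -c "
from go import *
rel((.5385,-.0097,.079))
d=grab('side','s4.png'); cv2.imwrite('pics/s4c.png',cv2.resize(d['image'][170:310,250:410],None,fx=4,fy=4))"
```

```text
t 4.38 pos [ 0.5383 -0.0097  0.0799] yaw 114.68 z [-8.e-04  1.e-04 -1.e+00] F [ 0.64 -0.68 -0.44] T [-0.005  0.017  0.016] w 0.46934003269435326 0.0
shift mm [-0.1  0.2  0.9]
```

View pics/s4c.png

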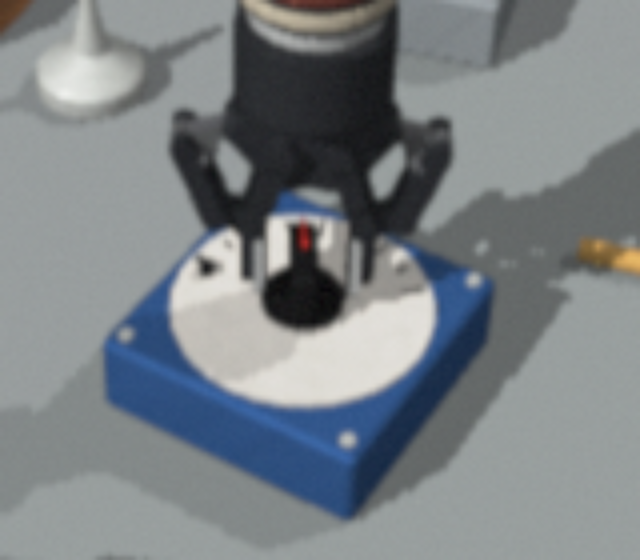

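The wing stands midway between the pads, with the tips clear of the disc. I'll close on it.

Call:
servo_tool(moves=[[[0,0,0,0,0,0,25],[0,0,0,0,0,0,15],[0,0,0,0,0,0,8],[0,0,0,0,0,0,8],[0,0,0,0,0,0,8],[0,0,0,0,0,0,8]]])

```text
time: 5.18
tool_pos: [0.5397, -0.0096, 0.081]
tool_rot: [0.001, 0.54, 0.842, 0.001]
contact_force: [5.0, 1.3, 0.3]
gripper_width: 0.15
grasp_force: 60.2
```

```bash
python3 -c "
from go import *
rel((.5385,-.0097,.079))"
```

```text
t 5.17 pos [ 0.5397 -0.0096  0.081 ] yaw 114.68 z [ 2.8e-03  3.0e-04 -1.0e+00] F [5.03 1.27 0.29] T [ 0.328 -0.761 -0.025] w 0.14997956805194618 60.15472412109375
shift mm [ 0.4 -1.1  2. ]
```

Call:
servo_tool(moves=[[[0,0,0,0,0,-3,8],[0,0,0,0,0,-6,8],[0,0,0,0,0,-6,8],[0,0,0,0,0,-6,8],[0,0,0,0,0,-6,8],[0,0,0,0,0,-6,8],[0,0,0,0,0,-6,8],[0,0,0,0,0,-6,8],[0,0,0,0,0,-4,8],[0,0,0,0,0,-2,8],[0,0,0,0,0,0,8]]])

```text
time: 6.55
tool_pos: [0.5404, -0.0087, 0.081]
tool_rot: [0.002, 0.125, 0.992, 0.001]
contact_force: [8.8, 5.3, -2.7]
gripper_width: 0.154
grasp_force: 59.8
```

```bash
python3 -c "
from go import *
rel((.5385,-.0097,.079))"
```

```text
t 6.55 pos [ 0.5404 -0.0087  0.081 ] yaw 165.68 z [ 0.0051  0.0022 -1.    ] F [ 8.79  5.32 -2.67] T [ 0.793 -1.374  0.041] w 0.15405124563045672 59.83757436275482
shift mm [ 1.6 -1.5  2. ]
```

Call:
servo_tool(moves=[[[-1,1,0,0,0,-2,8],[0,0,0,0,0,-2,8],[0,0,0,0,0,-2,8],[0,0,0,0,0,0,8]]])

```text
time: 7.05
tool_pos: [0.5406, -0.0085, 0.081]
tool_rot: [0.001, 0.072, 0.997, 0.001]
contact_force: [4.4, 3.3, 1.6]
gripper_width: 0.155
grasp_force: 60.4
```

```bash
python3 -c "
from go import *
rel((.5385,-.0097,.079))"
```

```text
t 7.05 pos [ 0.5406 -0.0085  0.081 ] yaw 171.72 z [ 0.0021  0.0012 -1.    ] F [4.43 3.34 1.6 ] T [ 0.631 -0.651 -0.014] w 0.1549280943063169 60.40877044200897
shift mm [ 1.9 -1.5  2. ]
```

Call:
servo_tool(moves=[[[0,0,0,0,0,-1,8],[0,0,0,0,0,-1,8],[0,0,0,0,0,0,8]]])

```text
time: 7.42
tool_pos: [0.5406, -0.0085, 0.081]
tool_rot: [0.001, 0.055, 0.998, 0.001]
contact_force: [4.3, 4.4, 1.9]
gripper_width: 0.15
grasp_force: 60.4
```

```bash
python3 -c "
from go import *
rel((.5385,-.0097,.079))"
```

```text
t 7.42 pos [ 0.5406 -0.0085  0.081 ] yaw 173.72 z [ 0.0021  0.0013 -1.    ] F [4.3  4.37 1.86] T [ 0.665 -0.754  0.067] w 0.14965566142780565 60.40873646736145
shift mm [ 1.9 -1.4  1.9]
```

Call:
servo_tool(moves=[[[0,0,0,0,0,-1,8],[0,0,0,0,0,0,8]]])

```text
time: 7.68
tool_pos: [0.5406, -0.0085, 0.0809]
tool_rot: [0.001, 0.047, 0.999, 0.001]
contact_force: [4.2, 4.5, 1.2]
gripper_width: 0.154
grasp_force: 60.4
```

```bash
python3 -c "
from go import *
rel((.5385,-.0097,.079))"
```

```text
t 7.67 pos [ 0.5406 -0.0085  0.0809] yaw 174.64 z [ 0.0021  0.0016 -1.    ] F [4.22 4.48 1.18] T [ 0.635 -0.676 -0.391] w 0.15423614993935406 60.44001281261444
shift mm [ 2.  -1.4  1.9]
```

Call:
servo_tool(moves=[[[0,0,0,0,0,-1,8],[0,0,0,0,0,0,8]]])

```text
time: 7.92
tool_pos: [0.5406, -0.0085, 0.081]
tool_rot: [0.001, 0.039, 0.999, 0.001]
contact_force: [4.0, 3.8, 1.4]
gripper_width: 0.157
grasp_force: 61.5
```

```bash
python3 -c "
from go import *
rel((.5385,-.0097,.079))
d=grab('side','s5.png'); cv2.imwrite('pics/s5c.png',cv2.resize(d['image'][190:310,260:400],None,fx=5,fy=5,interpolation=cv2.INTER_CUBIC))"
```

```text
t 7.92 pos [ 0.5406 -0.0085  0.081 ] yaw 175.51 z [ 0.0022  0.0021 -1.    ] F [3.98 3.77 1.45] T [ 0.665 -0.623 -1.057] w 0.15744942367402537 61.499340534210205
shift mm [ 2.  -1.4  2. ]
```

View pics/s5c.png

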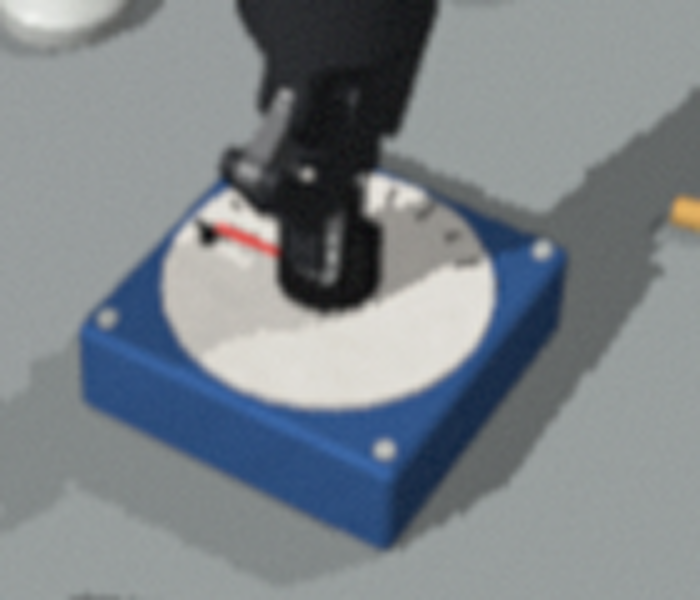

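The torque jumped to about −1 N m and the picture shows the pointer against the pin at (208,232), so the zero stop is reached. I'll ease off slightly, release and rise.

Call:
servo_tool(moves=[[[0,0,0,0,0,1,8],[0,0,0,0,0,0,12],[0,0,0,0,0,0,20],[0,0,0,0,0,0,30],[0,0,0,0,0,0,36],[0,0,0,0,0,0,36],[0,0,-15,0,0,0,36],[0,0,-30,0,0,0,36],[0,0,-40,0,0,0,36],[0,0,-40,0,0,0,36]]])

```text
time: 9.22
tool_pos: [0.5398, -0.009, 0.2077]
tool_rot: [0.0, 0.046, 0.999, -0.0]
contact_force: [0.1, 0.1, 0.9]
gripper_width: 0.421
grasp_force: 0.0
```

Call:
servo_tool(moves=[[[-9.8,-38.9,0,0,0,0,0],[-9.8,-38.9,0,0,0,0,0],[-9.8,-38.9,0,0,0,0,0],[-9.8,-38.9,0,0,0,0,0],[-9.8,-38.9,0,0,0,0,0],[-9.8,-38.9,0,0,0,0,0],[-9.8,-38.9,0,0,0,0,0],[-9.8,-38.9,0,0,0,0,0],[0,0,0,0,0,0,0],[0,0,0,0,0,0,0]]])

```text
time: 10.48
tool_pos: [0.589, -0.3258, 0.2059]
tool_rot: [0.0, 0.046, 0.999, 0.0]
contact_force: [-0.0, 0.1, 0.7]
gripper_width: 0.002
grasp_force: 0.0
```

```bash
python3 -c "
from m import *
from go import *
rel((.590,-.326,.094))
d=grab('top','t6.png'); cv2.imwrite('pics/t6c.png',cv2.resize(d['image'][225:302,286:364],None,fx=7.5,fy=7.5,interpolation=cv2.INTER_CUBIC))
d=manip.grab_frame('side'); im=d['image'];H,S,V=cv2.split(cv2.cvtColor(im,cv2.COLOR_BGR2HSV))
cen(d,((H>45)&(H<80)&(S>120)&(V>80)),(335,135,390,175),.074,'greenside')
"
```

```text
t 10.47 pos [ 0.589  -0.3258  0.2059] yaw 174.68 z [ 3.e-04  2.e-04 -1.e+00] F [-0.01  0.1   0.72] T [-0.02   0.043 -0.011] w 0.0024721710986678304 0.0
shift mm [-1.000e+00 -1.000e-01  1.119e+02]
greenside [362.3 153.8] [355 148  16  13 150] [ 0.588  -0.3203  0.074 ]
```

View pics/t6c.png

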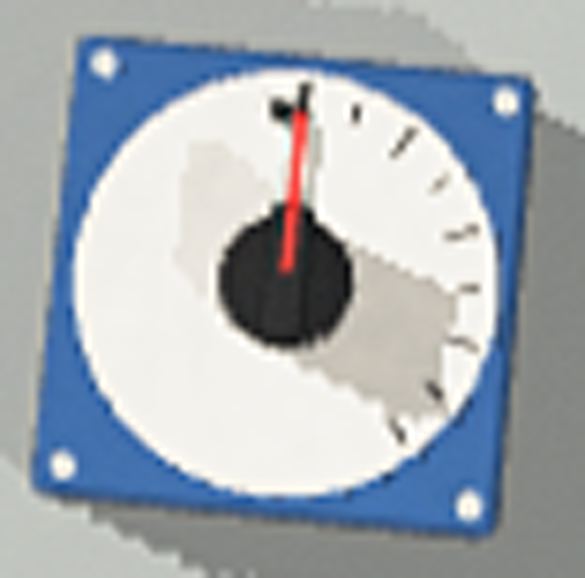

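The pointer now lies on the zero mark, beside the pin at (285,108). The tool is over the green button, so I'll descend.

Call:
servo_tool(moves=[[[-1,2,40,0,0,0,0],[0,0,40,0,0,0,0],[0,0,20,0,0,0,0],[0,0,10,0,0,0,0],[0,0,0,0,0,0,0]]])

```text
time: 11.2
tool_pos: [0.5905, -0.3242, 0.0957]
tool_rot: [0.0, 0.046, 0.999, -0.0]
contact_force: [-0.4, -0.0, 0.1]
gripper_width: 0.003
grasp_force: 0.0
```

Call:
servo_tool(moves=[[[0,0,4,0,0,0,0],[0,0,4,0,0,0,0],[0,0,0,0,0,0,0]]])

```text
time: 11.58
tool_pos: [0.5905, -0.3245, 0.0878]
tool_rot: [0.0, 0.046, 0.999, -0.0]
contact_force: [-0.3, -0.4, 1.9]
gripper_width: -0.001
grasp_force: 0.7
```

Call:
servo_tool(moves=[[[0,0,3,0,0,0,0],[0,0,3,0,0,0,0],[0,0,2,0,0,0,0],[0,0,0.5,0,0,0,0],[0,0,0,0,0,0,0]]])

```text
time: 12.2
tool_pos: [0.5907, -0.3246, 0.08]
tool_rot: [0.0, 0.046, 0.999, -0.0]
contact_force: [-2.0, 0.6, 6.9]
gripper_width: -0.004
grasp_force: 3.4
```

Call:
servo_tool(moves=[[[0,0,1,0,0,0,0],[0,0,0,0,0,0,0],[0,0,0,0,0,0,0],[0,0,0,0,0,0,0],[0,0,0,0,0,0,0],[0,0,0,0,0,0,0],[0,0,0,0,0,0,0]]])

```text
time: 13.08
tool_pos: [0.5907, -0.3246, 0.08]
tool_rot: [0.0, 0.046, 0.999, -0.0]
contact_force: [-2.7, 2.1, 11.2]
gripper_width: -0.0
grasp_force: 5.3
```

Call:
servo_tool(moves=[[[0,0,-5,0,0,0,0],[0,0,-10,0,0,0,0],[0,0,-30,0,0,0,0],[0,0,-40,0,0,0,0],[0,0,-40,0,0,0,0],[-10,-40,0,0,0,0,0],[-10,-40,0,0,0,0,0],[-10,-40,0,0,0,0,0],[0,0,0,0,0,0,0],[0,0,0,0,0,0,0]]])

```text
time: 14.32
tool_pos: [0.6086, -0.4457, 0.2018]
tool_rot: [-0.001, 0.046, 0.999, 0.001]
contact_force: [0.5, 0.4, 0.2]
gripper_width: 0.002
grasp_force: 0.0
```

```bash
python3 -c "
from m import *
d=grab('top','t7.png'); cv2.imwrite('pics/t7c.png',cv2.resize(d['image'][130:370,190:490],None,fx=2.5,fy=2.5)); measure(d)
print(manip.state()['joint_vel'])"
```

```text
green [457.8 240.5] [449 232  18  18 244] [ 0.5889 -0.3264  0.074 ]
corners [[0.6029, -0.0882, 0.05], [0.461, -0.075, 0.05], [0.4752, 0.0681, 0.05], [0.6177, 0.0547, 0.05]]
rect ((323.63861083984375, 262.6138610839844), (61.4932975769043, 60.99578094482422), 5.710593223571777)
centre [ 0.539  -0.0098  0.05  ] edges deg [-5.3, -95.8, 173.8, 84.3]
pointer [324.6 251.1] [323 240   4  22  39] [ 0.5658 -0.0123  0.055 ]
pointer line deg 174.51486963548845 mean [ 0.5653 -0.0122]
knob [323.7 262.1] [316 253  17  18 212] [ 0.5383 -0.0099  0.066 ]
[ 0.00748845 -0.0110503   0.00543871 -0.00165133 -0.00337879 -0.0010247 ]
```

View pics/t7c.png

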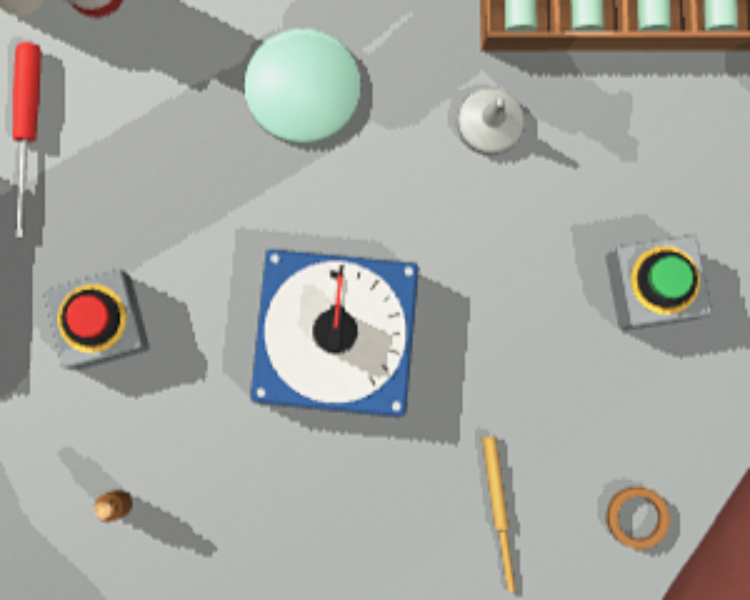

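The pointer is at zero, with its line at −5.5° against the gauge's −5.3°. The green button is up again and everything loose is where it was.

```bash
python3 -c "
from plant import manip
print(manip.job_done())"
```

```text
the job is handed in; nothing more can be done
None
```

The knob was turned back until the pointer met the zero stop, then the green button was pressed fully, held for about a second and released; the stop button and loose things were left untouched, and the job was handed in at about 14 s.

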